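# Slide a board carrier under the low inspection bridge and start the scan

## Robot

A 7-joint arm with a two-finger parallel gripper is mounted at the origin on the work surface. World frame = base frame: x ahead of the robot, y to its left, z up, the work surface at z = 0. Lengths are in m, angles in rad, forces in N, time in s.
With the tool pointing down it reaches from about 0.35 to 0.9 m from the base axis. Payload 7.2 kg.
Tool frame: the origin (TCP) lies at the very end of the fingers, on their centre line; the grasp point (between the pads) lies 19 mm behind it; z points along the fingers, y is the line along which they close (so a half turn about z gives the same grasp; the last joint's range is limited). The gripper opens to 88 mm and grips with 3 to 60 N. Pads are 20 mm wide; open, the fingers measure 115 mm over their backs; the gripper's body (75 mm by 178 mm) begins 61 mm behind the grasp point.
Start: joints at [1.204, 0.411, -0.013, 1.596, 0.006, 1.134, -0.082], TCP at [0.184, -0.597, 0.223] pointing down, gripper open.
Joint ranges: [-2.95, 2.95], [-0.29, 1.99], [-1.47, 1.44], [0.14, 2.54], [-1.03, 4.17], [0.13, 1.85], [-2.86, 2.86]. Speed limits (rad/s): [2.39, 2.39, 3.01, 3.01, 3.14, 3.14, 3.14].

## Interface

Orientations are given as a rotation vector (axis times angle).
In Python, from cell import arm gives the robot as it stands.
- The arm moves only by the tool arm_command, never from a script. Its argument "series" is a list of rows, each a list of 7 numbers: the closure, from -1 (fully open) to 1 (shut), so that 0 is half open, then the shift along the tool's x, y, z in mm, then the turn, a rotation vector about the tool's x, y, z in rad. In form: [[hand, tx, ty, tz, wx, wy, wz], ...]. A call has 1 to 5 rows; each row is the pose to reach, as a shift and turn from the pose commanded when the call began, along the tool's axes at that moment; what a row does not reach only later rows make up. A row lasts 1/12 s, in which the tool goes at most 41.7 mm and 7.16 degrees, less where a joint would pass 70% of its speed; a pose out of reach is approached as far as the arm can. A call with a gripper value outside its range is refused whole. The fingers move at their own pace and stop on an object; "grip_force" is the grip in N (left out, the last holds). Time passes only in rows, so rows that repeat a pose let the fingers close. It gives the time, the measured TCP pose, the force and the opening at its end, in the units of the state.
- arm.observe(): the state, without advancing time (a new reading comes with each control period).
- arm.grab_frame(name): name is "scene" or "top"; returns a dict with "image" (420x560x3 uint8, red, green, blue), "fovy" (degrees; the focal length in pixels is half the picture's height over the tangent of half this angle, whatever the lens; pixels are square), "cx", "cy" (the principal point, pixels), "rvec" (rotation vector, rad) and "tvec" (3), from world to camera coordinates, as OpenCV has them. Camera axes: x right, y down, z forward; pixel columns grow to the right and rows downward; lengths in m; the calibration is good to about 2 mm. A picture is of the moment at which its call begins. There is no depth.
- arm.hand_in(): hands the job in, once; it reports no verdict.
The state is a dict: "t": time; "joint_pos": joint angles; "joint_velocities": joint speeds; "effort": joint torques, N m; "position": TCP position; "tcp_rot": TCP orientation; "wrist_force": force on the tool from outside, world axes, zero at the start; "moment": the same for the moment, N m; "opening": opening from 0.0 (shut) to 1.0 (fully open).
Only numpy, scipy, OpenCV 4.12 (cv2) and the standard library are available. Lean on these libraries where they do the work, as an engineer would, in place of code of your own. Each camera call takes 0.05 s, during which the arm holds its last target. There are 200 camera calls.

## Task

Push the flat board carrier across the mat and under the low inspection bridge, nose first, until it is fully home: straight, between the legs, its nose up against the yellow stop. Then press the red button on top of the bridge all the way down and let it go. Only push the carrier: keep it flat on the mat, never lift or tip it, do not press the button before the board is home, and leave everything else where it stands.

Things in the scene. Friction and masses are not known exactly. Their poses are not given: they have to be found in the camera images.
- bridge: Grey bridge with a yellow front stripe, fixed on the mat (mat top z = 0.002). Origin: on the mat, middle of the mouth (front face). Its +x points into the bridge, the way the carrier is pushed (roughly to the robot's left), +y to the left of that. Deck: 90 mm deep (x 0 to 90 mm), 154 mm wide, underside 20 mm and top 38 mm above the mat.
- bridge_mouth (a point): Middle of the mouth, 10 mm above the mat. The way between the two steel legs is 114 mm wide and 20 mm high; short slanted lead-ins at the front of the legs make it some 5 mm wider each side at the mouth.
- stop_face (a point): Middle of the face of the yellow stop bar (11 mm high, across the way behind the deck), 105 mm past the mouth, 5.5 mm above the mat. A carrier that is home still sticks 55 mm out of the mouth.
- carrier: Loose board carrier, 0.2 to 0.45 kg: aluminium plate 160 x 100 x 8 mm with a green circuit board on top (14 mm high in all), lying on the mat before the mouth. Origin: centre of its underside. Its +x points along the 160 mm to the nose (end with gold contacts). The trailing end is a black push bar 100 mm wide, 14 mm tall. Long sides: plain edges 8 mm high. It stays where it is left.
- carrier_nose (a point): Middle of the carrier's nose edge (80 mm ahead of its origin), 4 mm above its underside. It is at the stop when 105 mm past the mouth.
- carrier_tail (a point): Middle of the carrier's trailing face (80 mm behind its origin), 7 mm above its underside.
- scan_button (a joint): Red push button on top of the bridge, 28 mm across in a black collar, pressed straight down; 0 = up, 0.006 m = fully down, which takes 5 N; springs back by itself.
- scan_button_top (a point): Centre of the button's top face, 60 mm above the mat when up; it lies 62 mm behind the mouth and 30 mm to the right of the middle, and moves down with the button.
- flux_jar: Bystander, loose, not to be moved: small jar with a red lid, 38 mm across, 48 mm tall, standing beside the bridge.
- solder_spool: Bystander, loose, not to be moved: spool of solder with blue flanges, 56 mm across, 40 mm tall, standing beside the bridge.
- screwdriver: Bystander, loose, not to be moved: orange-handled screwdriver, 150 mm long, lying on the mat near its right edge.
- multimeter: Bystander, loose, not to be moved: red multimeter 170 x 82 x 40 mm lying on its back.
- alcohol_bottle: Bystander, loose, not to be moved: clear bottle with a blue cap, 62 mm across, 150 mm tall.
- swab_tub: Bystander, loose, not to be moved: white tub of swabs, 72 mm across, 70 mm tall.
Mind the look-alikes: they are no part of the job. Of the things that look like the carrier, the smaller one is meant. Leave any orange look-alike of the bridge alone.

How it is judged:
On the way, in this order (a step that is already met when the one before it is completed fails the run):
1. the carrier is home: nose within 5 mm of the stop, between the legs and straight, flat on the mat (x of carrier_nose in the frame of bridge above 0.1 m and y of carrier_nose in the frame of bridge between -0.009 and 0.009 m and angle between the x axis of carrier and the x axis of bridge, either way round below 0.08 rad and angle between carrier's own z axis and vertical below 0.03 rad and height (world z) of carrier below 0.005 m), for 0.2 s.
2. the button is pressed down (at least 4.5 mm of its 6 mm) (value of joint scan_button above 0.0045 m), for 0.05 s.
At the end, for the whole second after the job is handed in: The carrier lies flat and at rest under the bridge, its nose within 5 mm of the stop, between the legs (within 9 mm of the middle), straight within 0.08 rad; the button has been pressed at least 4.5 mm and is up again; no bystander has moved more than 20 mm (all of step 1 and linear speed of carrier below 0.01 m/s and value of joint scan_button below 0.0015 m and distance of each of flux_jar, solder_spool, screwdriver, multimeter, alcohol_bottle, swab_tub from where it was at the start of the episode below 0.02 m); the robot touches nothing.
It fails at once if the carrier is lifted (more than 6 mm off the mat) (height (world z) of carrier above 0.008 m).
It fails at once if the carrier is tipped (more than 0.07 rad) (angle between carrier's own z axis and vertical above 0.07 rad).
It fails at once if the button is pressed before the carrier is home (nose more than 10 mm from the stop) (value of joint scan_button above 0.003 m and x of carrier_nose in the frame of bridge below 0.095 m).
It fails at once if a bystander is moved more than 20 mm (distance of any of flux_jar, solder_spool, screwdriver, multimeter, alcohol_bottle, swab_tub from where it was at the start of the episode above 0.02 m).
It also fails if it takes over 64 s, if anything falls off the work surface, if the arm or the gripper's body presses on something with over 40 N, if the wrist force passes 120 N, or if a joint passes its speed limit or range.

## Working session

There is one attempt and no reset: what is moved stays moved. The work goes in short steps, Python scripts to look and compute and a tool call to move; the robot and the scene stay as the last step left them, time stands still between calls to the robot, and variables do not carry over. Pictures are saved under pics/ and viewed, on a budget of 10 in all, crops included, one or two more only if the job needs it, and the job is handed in when it is done.

Besides the shell and the picture viewer there is one more tool, called after "Request:" as name(argument=value, ...), one argument or row to a line, values as JSON. arm_command: Moves the arm, as the interface text tells. Its arguments: {"type":"object","properties":{"series":{"type":"array","items":{"type":"array","items":{"type":"number"}}},"grip_force":{"type":"number"}},"required":["series"]}

```bash
mkdir -p pics; ls; cat > h.py <<'E'
import numpy as np, cv2
from cell import arm
from scipy.spatial.transform import Rotation as R
def grab(n,save=None):
    f=arm.grab_frame(n)
    if save: cv2.imwrite('pics/'+save,cv2.cvtColor(f['image'],cv2.COLOR_RGB2BGR))
    return f
def K(f):
    h=f['image'].shape[0]; F=h/2/np.tan(np.radians(f['fovy'])/2)
    return np.array([[F,0,f['cx']],[0,F,f['cy']],[0,0,1.]])
def plane(f,uv,z):
    uv=np.atleast_2d(np.array(uv,float)); M=R.from_rotvec(np.ravel(f['rvec'])).as_matrix(); t=np.ravel(f['tvec'])
    c=-M.T@t; d=(np.c_[uv,np.ones(len(uv))]@np.linalg.inv(K(f)).T)@M
    return c+d*((z-c[2])/d[:,2])[:,None]
def proj(f,P):
    return cv2.projectPoints(np.atleast_2d(np.array(P,float)),np.ravel(f['rvec']).astype(float),np.ravel(f['tvec']).astype(float),K(f),None)[0][:,0]
E
python3 - <<'E'
from h import *
a=grab('scene'); b=grab('top')
im=np.hstack([a['image'],b['image']])
cv2.imwrite('pics/a.png',cv2.cvtColor(a['image'],cv2.COLOR_RGB2BGR));cv2.imwrite('pics/b.png',cv2.cvtColor(b['image'],cv2.COLOR_RGB2BGR))
for f in(a,b): print({k:v for k,v in f.items() if k!='image'})
print(arm.observe())
E
```

```text
pics
{'fovy': 42.89308961728888, 'cx': 281.6328580560943, 'cy': 210.316572557053, 'rvec': array([ 2.17986291,  1.51852247, -0.45109796]), 'tvec': array([-0.02853503, -0.34730959,  2.12293225])}
{'fovy': 52.51468956948034, 'cx': 282.37206697578796, 'cy': 210.00696732491522, 'rvec': array([ 2.1897812 , -2.01182732,  0.22826898]), 'tvec': array([-0.15758492,  0.46414985,  1.18063694])}
{'t': 0.1, 'joint_pos': array([ 1.2038108 ,  0.41180049, -0.01270112,  1.59696276,  0.00559834,
        1.13431495, -0.08217649]), 'joint_velocities': array([-0.00044829, -0.00186281, -0.00025301, -0.00037836, -0.00030003,
        0.00017754, -0.00057332]), 'effort': array([ 4.52941938e-03, -5.89097607e+01,  6.44708835e-01, -2.91710526e+01,
       -5.37193206e-02,  1.45209313e-02,  6.71170639e-06]), 'position': array([ 0.18379493, -0.59687885,  0.22190435]), 'tcp_rot': array([-3.10519319e+00, -4.67434387e-01,  5.01704288e-04]), 'wrist_force': array([ 0.04109295, -0.37312803, -0.81369516]), 'moment': array([ 0.00520727, -0.00393728, -0.0327527 ]), 'opening': 0.9990341938176229}
```

View pics/a.png

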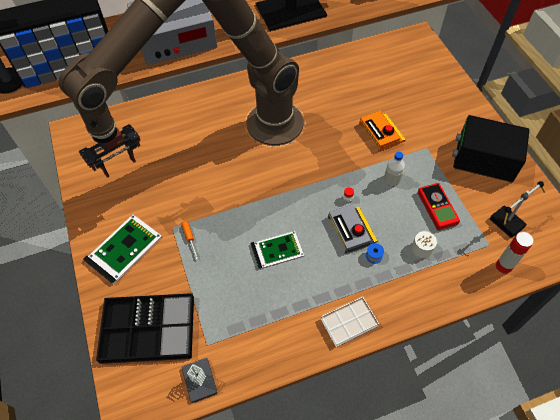

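View pics/b.png

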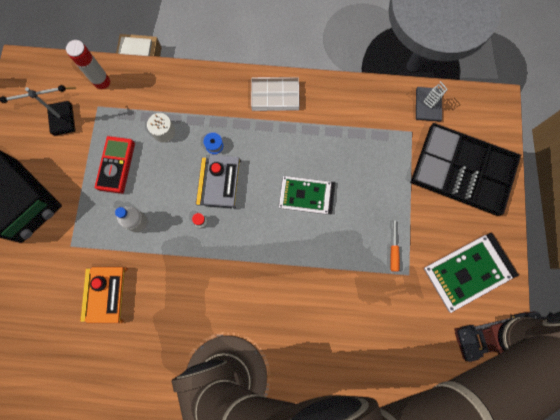

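Carrier candidates are the small board on the mat at top (307,195) / scene (278,250), and the larger one off the mat at top (470,272) / scene (124,248). I choose the smaller one. Bridge candidates are the grey one at top (218,183) and the orange one at (103,295). I choose the grey one. Next I check this in a close crop.

```bash
python3 - <<'E'
from h import *
b=grab('top'); np.save('b.npy',b,allow_pickle=True)
im=cv2.cvtColor(b['image'],cv2.COLOR_RGB2BGR)
c=cv2.resize(im[120:240,185:345],None,fx=5,fy=5,interpolation=cv2.INTER_CUBIC); cv2.imwrite('pics/c.png',c)
hsv=cv2.cvtColor(im,cv2.COLOR_BGR2HSV); 
def blob(name,lo,hi,box,z):
    m=cv2.inRange(hsv,lo,hi); k=np.zeros_like(m); x0,y0,x1,y1=box; k[y0:y1,x0:x1]=m[y0:y1,x0:x1]
    ct=max(cv2.findContours(k,0,1)[0],key=cv2.contourArea); r=cv2.minAreaRect(ct); bx=cv2.boxPoints(r)
    W=plane(b,np.vstack([bx,[r[0]]]),z); print(name,np.round(r[0],1),cv2.contourArea(ct),'\n',np.c_[bx,W[:4,:2]].round(3),W[4].round(4), [round(float(np.linalg.norm(W[i]-W[i+1])),4) for i in (0,1)])
blob('green',(45,80,30),(85,255,255),(260,160,350,230),.016)
blob('yellow',(20,120,100),(35,255,255),(190,140,245,220),.013)
blob('red',(0,150,60),(8,255,255),(205,155,230,180),.062)
blob('plate',(0,0,170),(180,60,255),(275,170,340,220),.010)
E
```

```text
green [304.6 194.2] 855.0 
 [[ 2.83915e+02  2.04710e+02  5.00000e-01 -1.20000e-01]
 [ 2.86981e+02  1.79158e+02  5.81000e-01 -1.23000e-01]
 [ 3.25191e+02  1.83743e+02  5.76000e-01 -2.39000e-01]
 [ 3.22125e+02  2.09295e+02  4.96000e-01 -2.35000e-01]] [ 0.538  -0.1796  0.016 ] [0.0802, 0.1164]
yellow [200.9 181. ] 158.5 
 [[1.95604e+02 2.03820e+02 4.81000e-01 1.43000e-01]
 [2.01573e+02 1.57558e+02 6.28000e-01 1.44000e-01]
 [2.06142e+02 1.58147e+02 6.27000e-01 1.30000e-01]
 [2.00173e+02 2.04409e+02 4.81000e-01 1.29000e-01]] [0.5534 0.1366 0.013 ] [0.1466, 0.0142]
red [215.5 167.5] 65.5 
 [[2.11e+02 1.63e+02 5.97e-01 1.03e-01]
 [2.20e+02 1.63e+02 5.99e-01 7.70e-02]
 [2.20e+02 1.72e+02 5.72e-01 7.40e-02]
 [2.11e+02 1.72e+02 5.69e-01 1.00e-01]] [0.5842 0.0883 0.062 ] [0.0265, 0.0277]
plate [304.7 194.4] 1488.0 
 [[ 2.78431e+02  2.07554e+02  4.92000e-01 -1.05000e-01]
 [ 2.82477e+02  1.75185e+02  5.94000e-01 -1.08000e-01]
 [ 3.30969e+02  1.81246e+02  5.87000e-01 -2.57000e-01]
 [ 3.26923e+02  2.13615e+02  4.86000e-01 -2.51000e-01]] [ 0.5391 -0.1803  0.01  ] [0.1021, 0.1488]
```

View pics/c.png

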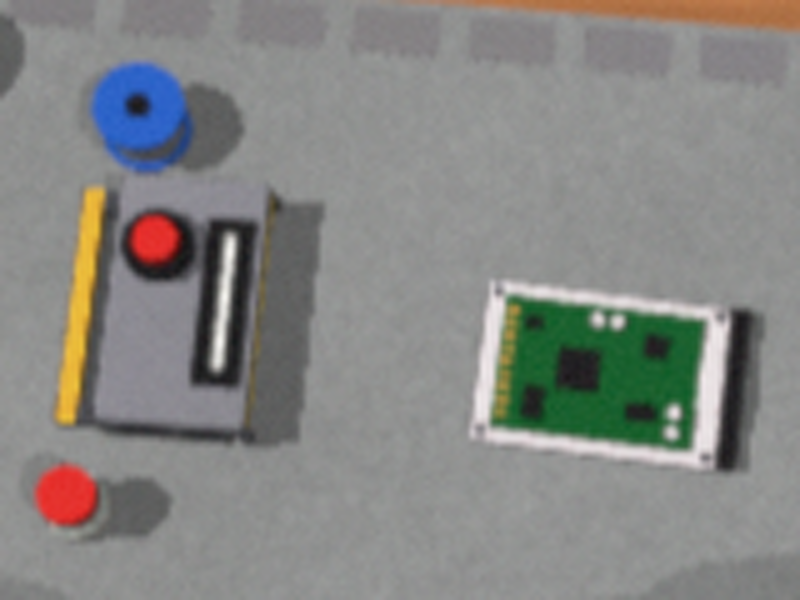

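The crop confirms both choices. The small carrier has its gold-contact nose at top (285,190) and its black push bar at (332,200). The grey bridge's stop bar is at (201,181), its button at (216,168), and its mouth faces the carrier.

```bash
cat >> h.py <<'E'
def mv(p,heading,name=''):
    "shift/turn (tool axes, mm, rad) to TCP p, tool down, tool y along (cos h', ..): heading=angle of push dir from world +y toward +x"
    s=arm.observe(); T=R.from_rotvec(s['tcp_rot']); y=np.array([np.cos(heading),-np.sin(heading),0]); z=np.array([0,0,-1.]); x=np.cross(y,z)
    G=R.from_matrix(np.c_[x,y,z]); d=T.inv().apply(np.array(p)-s['position'])*1000
    print(name,d.round(1),(T.inv()*G).as_rotvec().round(4),'tool x->',x.round(2))
E
python3 - <<'E'
from h import *
b=np.load('b.npy',allow_pickle=True).item()
print('deck',plane(b,[(209.4,156),(239.4,157.6),(204,205),(234,207)],.040).round(4))
print('driver',plane(b,[(394,220),(397,270)],.01).round(3))
print('spool,jar',plane(b,[(212.5,141)],.042).round(3),plane(b,[(198.4,219)],.05).round(3))
a=grab('scene'); hsv=cv2.cvtColor(a['image'],cv2.COLOR_RGB2HSV)
for n,lo,hi,(x0,y0,x1,y1),z in [('green',(45,80,30),(85,255,255),(245,225,310,275),.016),('yellow',(20,120,100),(35,255,255),(350,200,385,250),.013),('red',(0,150,60),(8,255,255),(348,218,370,240),.062)]:
    m=cv2.inRange(hsv,lo,hi); k=m*0; k[y0:y1,x0:x1]=m[y0:y1,x0:x1]; ct=max(cv2.findContours(k,0,1)[0],key=cv2.contourArea); r=cv2.minAreaRect(ct)
    print(n,np.c_[cv2.boxPoints(r),plane(a,cv2.boxPoints(r),z)].round(3),plane(a,[r[0]],z).round(4))
mv((.535,-.335,.15),.044)
E
```

```text
deck [[0.6256 0.115  0.04  ]
 [0.6283 0.0246 0.04  ]
 [0.4739 0.1124 0.04  ]
 [0.4754 0.0242 0.04  ]]
driver [[ 0.483 -0.452  0.01 ]
 [ 0.335 -0.464  0.01 ]]
spool,jar [[0.673 0.111 0.042]] [[0.429 0.121 0.05 ]]
green [[ 2.58717e+02  2.42509e+02  4.98000e-01 -2.34000e-01  1.60000e-02]
 [ 2.93453e+02  2.32585e+02  5.03000e-01 -1.10000e-01  1.60000e-02]
 [ 2.99377e+02  2.53321e+02  5.85000e-01 -1.19000e-01  1.60000e-02]
 [ 2.64641e+02  2.63245e+02  5.79000e-01 -2.41000e-01  1.60000e-02]] [[ 0.5417 -0.1763  0.016 ]]
yellow [[3.55586e+02 2.07219e+02 4.82000e-01 1.34000e-01 1.30000e-02]
 [3.58527e+02 2.05662e+02 4.80000e-01 1.46000e-01 1.30000e-02]
 [3.76746e+02 2.40076e+02 6.28000e-01 1.46000e-01 1.30000e-02]
 [3.73805e+02 2.41632e+02 6.30000e-01 1.34000e-01 1.30000e-02]] [[0.5565 0.1401 0.013 ]]
red [[3.525e+02 2.285e+02 5.820e-01 7.200e-02 6.200e-02]
 [3.580e+02 2.230e+02 5.690e-01 9.800e-02 6.200e-02]
 [3.635e+02 2.285e+02 5.950e-01 1.060e-01 6.200e-02]
 [3.580e+02 2.340e+02 6.080e-01 8.000e-02 6.200e-02]] [[0.5883 0.0889 0.062 ]]
 [ 412.7 -147.    72.2] [-9.0000e-04 -5.0000e-04 -1.2279e+00] tool x-> [0.04 1.   0.  ]
```

Request:
arm_command(
  series=[
    [-0.5, 35, -12, 0, 0, 0, -0.12],
    [-0.5, 70, -25, 0, 0, 0, -0.24],
    [-0.5, 105, -37, 0, 0, 0, -0.36],
    [-0.5, 140, -50, 0, 0, 0, -0.48],
    [-0.5, 175, -62, 0, 0, 0, -0.6],
  ],
)

```text
t: 0.62
position: [0.334, -0.4852, 0.2227]
tcp_rot: [-2.826, -1.373, 0.0]
wrist_force: [0.5, -0.5, 0.8]
opening: 0.754
```

```bash
python3 -c "
from h import *
mv((.535,-.335,.15),.044)"
```

```text
[242.3  65.1  72.6] [-1.000e-04  0.000e+00 -6.224e-01] tool x-> [0.04 1.   0.  ]
```

Request:
arm_command(
  series=[
    [-0.5, 40, 11, 10, 0, 0, -0.12],
    [-0.5, 80, 22, 20, 0, 0, -0.24],
    [-0.5, 120, 33, 30, 0, 0, -0.36],
    [-0.5, 160, 44, 40, 0, 0, -0.48],
    [-0.5, 200, 54, 50, 0, 0, -0.6],
  ],
)

```text
t: 1.03
position: [0.4973, -0.3652, 0.1734]
tcp_rot: [2.294, 2.146, 0.0]
wrist_force: [1.0, -0.4, 0.2]
opening: 0.751
```

```bash
python3 -c "
from h import *
mv((.536,-.325,.010),.045)"
```

```text
[ 42.7  35.9 163.4] [ 0.0002  0.0002 -0.0215] tool x-> [0.04 1.   0.  ]
```

Request:
arm_command(
  series=[
    [-0.5, 20, 18, 40, 0, 0, -0.02],
    [-0.5, 42, 36, 80, 0, 0, -0.02],
    [-0.5, 42, 36, 120, 0, 0, -0.02],
    [-0.5, 42, 36, 150, 0, 0, -0.02],
    [-0.5, 42, 36, 165, 0, 0, -0.02],
  ],
)

```text
t: 1.45
position: [0.5327, -0.3243, 0.003]
tcp_rot: [-2.271, -2.161, 0.003]
wrist_force: [-1.4, 0.7, 0.8]
opening: 0.753
```

```bash
python3 -c "
from h import *
mv((.536,-.280,.008),.045)
a=grab('top','d.png'); im=cv2.imread('pics/d.png'); cv2.imwrite('pics/d2.png',cv2.resize(im[120:300,180:420],None,fx=3,fy=3,interpolation=2))"
```

```text
[44.4  1.1 -4.8] [-0.0062 -0.0037 -0.0047] tool x-> [0.04 1.   0.  ]
```

View pics/d2.png

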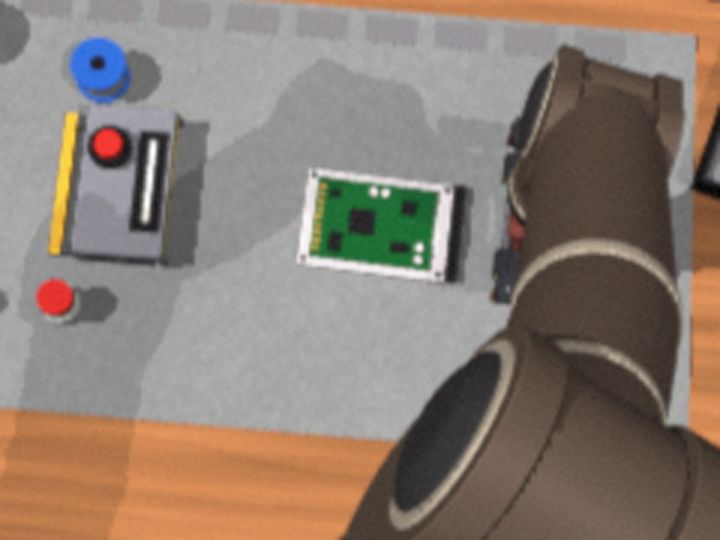

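Request:
arm_command(
  series=[
    [-0.5, 3, 1, -5, 0, 0, 0],
    [-0.5, 15, 1, -5, 0, 0, 0],
    [-0.5, 30, 1, -5, 0, 0, 0],
    [-0.5, 38, 1, -5, 0, 0, 0],
    [-0.5, 40, 1, -5, 0, 0, 0],
  ],
)

```text
t: 1.92
position: [0.5389, -0.284, 0.0147]
tcp_rot: [2.275, 2.167, 0.002]
wrist_force: [-0.4, 0.7, -0.3]
opening: 0.751
```

```bash
cat >> h.py <<'E'
def carrier(save=None):
    b=grab('top',save); hsv=cv2.cvtColor(b['image'],cv2.COLOR_RGB2HSV)
    m=cv2.inRange(hsv,(45,80,30),(85,255,255)); k=m*0; k[155:240,190:350]=m[155:240,190:350]
    k=cv2.morphologyEx(k,cv2.MORPH_CLOSE,np.ones((5,5))); ct=max(cv2.findContours(k,0,1)[0],key=cv2.contourArea)
    P=plane(b,ct[:,0],.016)[:,:2]; (c,wh,_)=r=cv2.minAreaRect((P*1000).astype(np.float32))
    B=cv2.boxPoints(r); e=[B[1]-B[0],B[2]-B[1]]; e=max(e,key=np.linalg.norm); e=e*np.sign(e[1])
    h=np.arctan2(e[0],e[1]); print('green c',np.round(c,1),'size',np.round(wh,1),'heading',round(float(h),3),'nose',np.round(np.array(c)+73.5*np.array([np.sin(h),np.cos(h)]),1))
    s=arm.observe(); T=R.from_rotvec(s['tcp_rot']).as_matrix(); print('tcp',s['position'].round(4),'hd',round(float(np.arctan2(T[0,0],T[1,0])),3),'F',s['wrist_force'].round(1),'t',round(s['t'],2))
E
python3 -c "
from h import *
carrier()"
```

```text
green c [ 538.2 -179.8] size [115.9  80.2] heading 0.039 nose [ 541.1 -106.4]
tcp [ 0.5388 -0.2849  0.0146] hd 0.049 F [ 1.9  0.9 -0.8] t 1.97
```

Request:
arm_command(
  series=[
    [-0.5, 3, 0, 5, 0, 0, 0],
    [-0.5, 8, 0, 5, 0, 0, 0],
    [-0.5, 14, 1, 5, 0, 0, 0.01],
    [-0.5, 21, 2, 5, 0, 0, 0.02],
    [-0.5, 28, 3, 5, 0, 0, 0.03],
  ],
)

```text
t: 2.38
position: [0.5423, -0.2592, 0.0086]
tcp_rot: [-2.312, -2.126, 0.001]
wrist_force: [-1.1, -1.3, -1.2]
opening: 0.748
```

```bash
python3 -c "
from h import *
carrier()"
```

```text
green c [ 545.8 -161.9] size [116.4  80.1] heading 0.087 nose [552.2 -88.7]
tcp [ 0.5431 -0.257   0.0087] hd 0.082 F [-0.3  1.  -0.2] t 2.43
```

Request:
arm_command(
  series=[
    [-0.5, 8, 0.5, 0, 0, 0, 0],
    [-0.5, 16, 1, 0, 0, 0, -0.005],
    [-0.5, 24, 1.7, 0, 0, 0, -0.01],
    [-0.5, 32, 2.4, 0, 0, 0, -0.015],
    [-0.5, 40, 3, 0, 0, 0, -0.02],
  ],
)

```text
t: 2.85
position: [0.5489, -0.2188, 0.0088]
tcp_rot: [-2.288, -2.153, -0.0]
wrist_force: [0.4, -1.0, -0.7]
opening: 0.747
```

```bash
python3 -c "
from h import *
carrier()"
```

```text
green c [ 550.1 -122.2] size [115.2  80.1] heading 0.067 nose [555.1 -48.9]
tcp [ 0.5494 -0.2166  0.0088] hd 0.059 F [-0.5  1.  -0. ] t 2.9
```

Request:
arm_command(
  series=[
    [-0.5, 8, 0.5, 0, 0, 0, -0.007],
    [-0.5, 16, 1, 0, 0, 0, -0.014],
    [-0.5, 24, 1.7, 0, 0, 0, -0.021],
    [-0.5, 32, 2.4, 0, 0, 0, -0.028],
    [-0.5, 40, 3, 0, 0, 0, -0.035],
  ],
)

```text
t: 3.32
position: [0.5544, -0.1794, 0.0089]
tcp_rot: [2.25, 2.192, 0.0]
wrist_force: [-0.5, -2.0, 0.2]
opening: 0.751
```

```bash
python3 -c "
from h import *
carrier()"
```

```text
green c [552.4 -83.1] size [118.1  80.2] heading 0.026 nose [554.3  -9.6]
tcp [ 0.5548 -0.177   0.0089] hd 0.024 F [-0.3  1.  -0.3] t 3.37
```

Request:
arm_command(
  series=[
    [-0.5, 6, 0.5, 0, 0, 0, -0.006],
    [-0.5, 12, 1, 0, 0, 0, -0.012],
    [-0.5, 18, 1.6, 0, 0, 0, -0.018],
    [-0.5, 24, 2.2, 0, 0, 0, -0.024],
    [-0.5, 30, 2.8, 0, 0, 0, -0.03],
  ],
)

```text
t: 3.78
position: [0.5579, -0.1499, 0.0088]
tcp_rot: [2.218, 2.225, -0.0]
wrist_force: [-0.6, -3.6, 0.7]
opening: 0.748
```

```bash
python3 -c "
from h import *
carrier('e.png'); im=cv2.imread('pics/e.png'); cv2.imwrite('pics/e2.png',cv2.resize(im[130:230,185:335],None,fx=5,fy=5,interpolation=2))"
```

```text
green c [553.  -50.8] size [ 80.2 113.2] heading -0.003 nose [552.8  22.7]
tcp [ 0.5582 -0.148   0.0088] hd -0.005 F [-0.  -1.1 -0. ] t 3.83
```

View pics/e2.png

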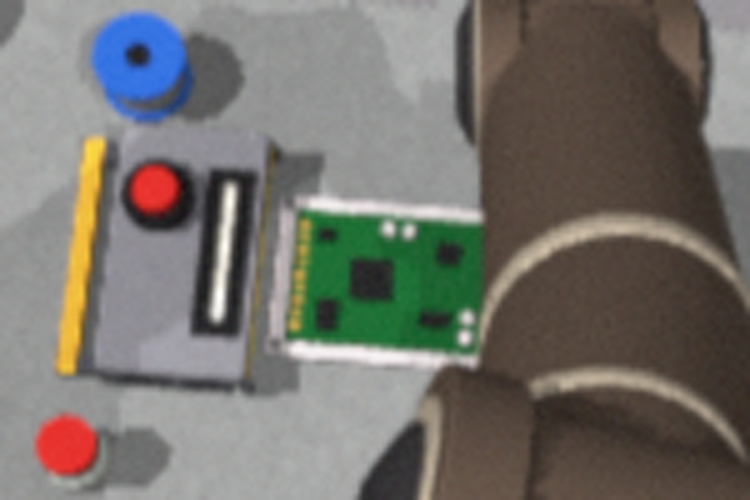

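The nose is at the mouth (crop 280,275), centred within about 1–2 mm and straight. I push on.

Request:
arm_command(
  series=[
    [-0.5, 7, 0.2, 0, 0, 0, 0],
    [-0.5, 14, 0.4, 0, 0, 0, 0],
    [-0.5, 21, 0.6, 0, 0, 0, 0],
    [-0.5, 28, 0.8, 0, 0, 0, 0],
    [-0.5, 35, 1, 0, 0, 0, 0],
  ],
)

```text
t: 4.25
position: [0.5588, -0.1144, 0.0088]
tcp_rot: [2.218, 2.225, -0.0]
wrist_force: [-0.1, -3.4, 1.9]
opening: 0.751
```

```bash
python3 -c "
from h import *
carrier()"
```

```text
green c [552.6 -17.6] size [81.7 88.5] heading -0.016 nose [551.4  55.9]
tcp [ 0.5589 -0.1123  0.0088] hd -0.005 F [ 0.2 -0.6  0.4] t 4.3
```

Request:
arm_command(
  series=[
    [-0.5, 7, 0, 0, 0, 0, 0],
    [-0.5, 14, 0, 0, 0, 0, 0],
    [-0.5, 21, 0, 0, 0, 0, 0],
    [-0.5, 28, 0, 0, 0, 0, 0],
    [-0.5, 35, 0, 0, 0, 0, 0],
  ],
)

```text
t: 4.72
position: [0.5586, -0.0795, 0.0088]
tcp_rot: [2.218, 2.225, -0.0]
wrist_force: [-0.0, -3.2, 1.4]
opening: 0.749
```

Request:
arm_command(
  series=[
    [-0.5, 6, 0, 0, 0, 0, 0],
    [-0.5, 12, 0, 0, 0, 0, 0],
    [-0.5, 18, 0, 0, 0, 0, 0],
    [-0.5, 24, 0, 0, 0, 0, 0],
    [-0.5, 28, 0, 0, 0, 0, 0],
  ],
)

```text
t: 5.13
position: [0.5585, -0.0512, 0.0088]
tcp_rot: [-2.217, -2.225, -0.0]
wrist_force: [-0.1, -2.4, 1.6]
opening: 0.751
```

```bash
python3 -c "
from h import *
carrier('f.png'); im=cv2.imread('pics/f.png'); cv2.imwrite('pics/f2.png',cv2.resize(im[130:230,185:335],None,fx=5,fy=5,interpolation=2))"
```

```text
green c [560.4  25.4] size [40.9  3. ] heading 1.464 nose [633.5  33.3]
tcp [ 0.5585 -0.0503  0.0088] hd -0.004 F [ 0.2 -1.4  1.4] t 5.18
```

View pics/f2.png

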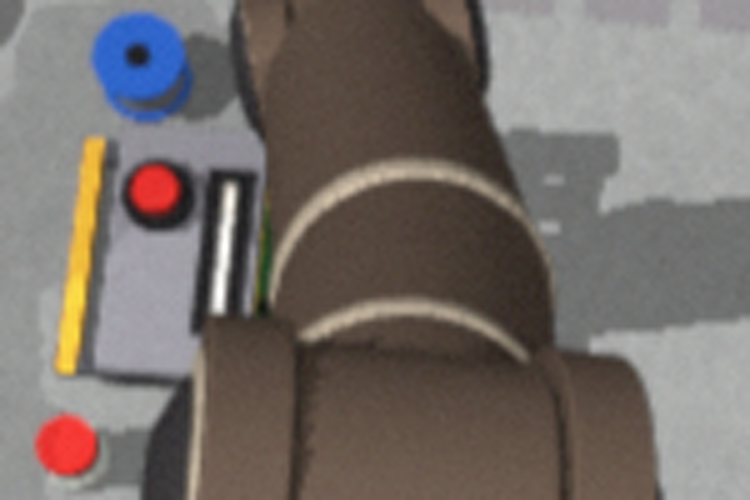

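The arm now hides the carrier; the bridge and the bystanders are unmoved. About 11 mm remain, so I go slowly until the force rises.

Request:
arm_command(
  series=[
    [-0.5, 2, 0, 0, 0, 0, 0],
    [-0.5, 4, 0, 0, 0, 0, 0],
    [-0.5, 6, 0, 0, 0, 0, 0],
    [-0.5, 8, 0, 0, 0, 0, 0],
    [-0.5, 9, 0, 0, 0, 0, 0],
  ],
)

```text
t: 5.6
position: [0.5585, -0.043, 0.0087]
tcp_rot: [-2.218, -2.225, -0.0]
wrist_force: [-0.1, -3.4, 2.5]
opening: 0.751
```

Request:
arm_command(
  series=[
    [-0.5, 1, 0, 0, 0, 0, 0],
    [-0.5, 2, 0, 0, 0, 0, 0],
    [-0.5, 3, 0, 0, 0, 0, 0],
  ],
)

```text
t: 5.85
position: [0.5585, -0.0402, 0.0088]
tcp_rot: [2.218, 2.225, -0.0]
wrist_force: [-1.0, -3.8, 1.2]
opening: 0.752
```

Request:
arm_command(
  series=[
    [-0.5, 1, 0, 0, 0, 0, 0],
    [-0.5, 2, 0, 0, 0, 0, 0],
    [-0.5, 3, 0, 0, 0, 0, 0],
  ],
)

```text
t: 6.1
position: [0.5585, -0.0383, 0.0088]
tcp_rot: [2.218, 2.224, -0.002]
wrist_force: [-0.1, -7.5, 1.2]
opening: 0.752
```

Request:
arm_command(
  series=[
    [-0.5, 1, 0, 0, 0, 0, 0],
    [-0.5, 2, 0, 0, 0, 0, 0],
  ],
)

```text
t: 6.27
position: [0.5585, -0.0383, 0.0088]
tcp_rot: [2.218, 2.222, -0.004]
wrist_force: [0.0, -12.1, 1.5]
opening: 0.749
```

The force rises at the predicted spot. I back off straight and look.

Request:
arm_command(
  series=[
    [-0.5, -5, 0, 0, 0, 0, 0],
    [-0.5, -25, 0, 0, 0, 0, 0],
    [-0.5, -55, 0, -10, 0, 0, 0],
    [-0.5, -85, 0, -45, 0, 0, 0],
    [-0.5, -115, 0, -85, 0, 0, 0],
  ],
)

```text
t: 6.68
position: [0.5573, -0.1425, 0.0828]
tcp_rot: [-2.214, -2.223, 0.002]
wrist_force: [1.5, 0.1, 0.9]
opening: 0.75
```

Request:
arm_command(
  series=[
    [1, -20, 0, -20, 0, 0, 0],
    [1, -40, 0, -40, 0, 0, 0],
    [1, -40, 0, -40, 0, 0, 0],
  ],
)

```text
t: 6.93
position: [0.5608, -0.1873, 0.1275]
tcp_rot: [2.219, 2.215, 0.003]
wrist_force: [0.5, -1.3, 0.4]
opening: 0.563
```

```bash
python3 -c "
from h import *
s=arm.observe();print(s['position'],s['opening'])
b=grab('top','g.png');a=grab('scene','gs.png'); np.save('g.npy',b,allow_pickle=True)
A=cv2.imread('pics/g.png')[130:230,190:320];B=cv2.imread('pics/gs.png')[180:280,280:410]
cv2.imwrite('pics/g2.png',cv2.resize(np.vstack([A,B]),None,fx=3,fy=3,interpolation=2))"
```

```text
[ 0.56075665 -0.18726862  0.12753352] 0.5628757521272932
```

View pics/g2.png

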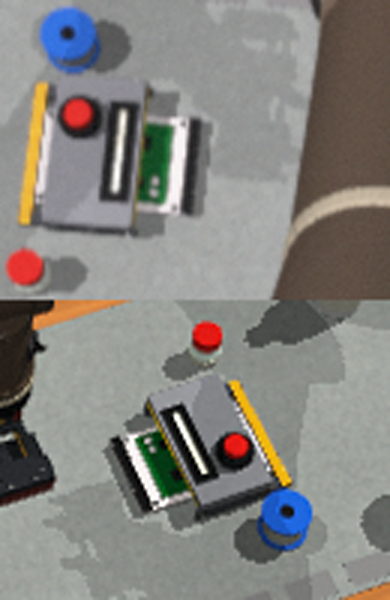

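```bash
python3 -c "
from h import *
b=np.load('g.npy',allow_pickle=True).item(); hsv=cv2.cvtColor(b['image'],cv2.COLOR_RGB2HSV)
m=cv2.inRange(hsv,(0,0,0),(180,255,75));k=m*0;k[160:210,246:264]=m[160:210,246:264]
ct=max(cv2.findContours(k,0,1)[0],key=cv2.contourArea);r=cv2.minAreaRect(ct);print(r);B=cv2.boxPoints(r);print(np.c_[B,plane(b,B,.016)].round(3),plane(b,[r[0]],.016))
w=cv2.inRange(hsv,(0,0,165),(180,60,255));w[:, :238]=0;w[:,262:]=0;w[:160]=0;w[212:]=0
ct=max(cv2.findContours(w,0,1)[0],key=cv2.contourArea);r=cv2.minAreaRect(ct);B=cv2.boxPoints(r);print('white',np.c_[B,plane(b,B,.010)].round(3))
mv((.586,.088,.10),0)"
```

```text
((253.50001525878906, 185.00001525878906), (3.3831264972686768, 30.348634719848633), 5.710593223571777)
[[ 2.50307e+02  1.99931e+02  5.06000e-01 -1.90000e-02  1.60000e-02]
 [ 2.53327e+02  1.69733e+02  6.02000e-01 -1.90000e-02  1.60000e-02]
 [ 2.56693e+02  1.70069e+02  6.01000e-01 -2.90000e-02  1.60000e-02]
 [ 2.53673e+02  2.00267e+02  5.06000e-01 -2.90000e-02  1.60000e-02]] [[ 0.55355189 -0.02387828  0.016     ]]
white [[ 2.38e+02  2.11e+02  4.71e-01  1.50e-02  1.00e-02]
 [ 2.38e+02  1.61e+02  6.27e-01  3.20e-02  1.00e-02]
 [ 2.61e+02  1.61e+02  6.33e-01 -3.90e-02  1.00e-02]
 [ 2.61e+02  2.11e+02  4.77e-01 -5.40e-02  1.00e-02]]
 [270.3  27.3  24. ] [ 0.0014 -0.0005  0.0018] tool x-> [0. 1. 0.]
```

Home: tail bar centre at x 0.5536 (bridge middle ≈ 0.554), straight, trailing edge at y ≈ −0.030, so the nose is at ≈ 0.130, where the stop is. Now the button.

Request:
arm_command(
  series=[
    [1, 30, 4, 0, 0, 0, 0],
    [1, 65, 8, 0, 0, 0, 0],
    [1, 100, 12, 0, 0, 0, 0],
    [1, 135, 15, 0, 0, 0, 0],
    [1, 170, 18, 0, 0, 0, 0],
  ],
)

```text
t: 7.45
position: [0.575, -0.0083, 0.1219]
tcp_rot: [-2.213, -2.226, 0.001]
wrist_force: [0.9, 0.9, 0.5]
opening: 0.091
```

Request:
arm_command(
  series=[
    [1, 35, 3, 0, 0, 0, 0],
    [1, 70, 6, 5, 0, 0, 0],
    [1, 95, 8, 12, 0, 0, 0],
    [1, 100, 9, 20, 0, 0, 0],
    [1, 100, 9, 20, 0, 0, 0],
  ],
)

```text
t: 7.87
position: [0.5825, 0.092, 0.1007]
tcp_rot: [-2.208, -2.229, 0.004]
wrist_force: [-0.6, -0.6, -0.5]
opening: 0.008
```

```bash
python3 -c "
from h import *
mv((.586,.0885,.070),0);print(arm.observe()['position'],arm.observe()['opening'])
b=grab('top','i.png');a=grab('scene','is.png')
A=cv2.imread('pics/i.png')[130:230,190:320];B=cv2.imread('pics/is.png')[160:260,290:420]
cv2.imwrite('pics/i2.png',cv2.resize(np.vstack([A,B]),None,fx=3,fy=3,interpolation=2))"
```

```text
[-3.6  3.6 30.7] [-0.0047 -0.0014  0.0098] tool x-> [0. 1. 0.]
[0.58252821 0.09204684 0.10073548] 0.008360829497388655
```

View pics/i2.png

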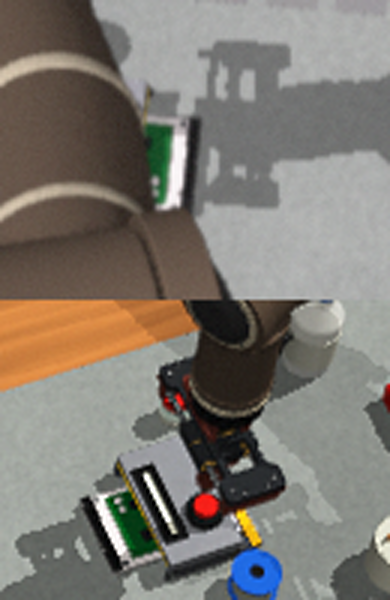

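The closed fingers hang just above the button (scene crop 205,508). I descend.

Request:
arm_command(
  series=[
    [1, -1, 1, 5, 0, 0, 0],
    [1, -2, 2, 15, 0, 0, 0],
    [1, -3, 3, 24, 0, 0, 0],
    [1, -3, 3, 32, 0, 0, 0],
    [1, -3, 3, 34, 0, 0, 0],
  ],
)

```text
t: 8.38
position: [0.5872, 0.0834, 0.0675]
tcp_rot: [-2.219, -2.222, 0.004]
wrist_force: [0.2, 0.9, -0.2]
opening: 0.005
```

Request:
arm_command(
  series=[
    [1, 0, 0, 2, 0, 0, 0],
    [1, 0, 0, 4, 0, 0, 0],
    [1, 0, 0, 6, 0, 0, 0],
    [1, 0, 0, 7, 0, 0, 0],
  ],
)

```text
t: 8.72
position: [0.5882, 0.0847, 0.0626]
tcp_rot: [2.218, 2.225, 0.0]
wrist_force: [-0.5, -0.1, 0.2]
opening: -0.001
```

Request:
arm_command(
  series=[
    [1, 3, -1, -2, 0, 0, 0],
    [1, 3, -1, 1, 0, 0, 0],
    [1, 3, -1, 3, 0, 0, 0],
    [1, 3, -1, 5, 0, 0, 0],
  ],
)

```text
t: 9.05
position: [0.5875, 0.0885, 0.058]
tcp_rot: [2.217, 2.225, 0.002]
wrist_force: [-0.0, 2.4, 3.6]
opening: 0.001
```

Request:
arm_command(
  series=[
    [1, 0, 0, 1, 0, 0, 0],
    [1, 0, 0, 2, 0, 0, 0],
    [1, 0, 0, 2, 0, 0, 0],
  ],
)

```text
t: 9.3
position: [0.5876, 0.0885, 0.0564]
tcp_rot: [2.217, 2.225, 0.002]
wrist_force: [-1.1, 3.1, 7.4]
opening: 0.003
```

Request:
arm_command(
  series=[
    [1, 0, 0, 1, 0, 0, 0],
    [1, 0, 0, 1.5, 0, 0, 0],
    [1, 0, 0, 1.5, 0, 0, 0],
  ],
)

```text
t: 9.55
position: [0.5877, 0.0885, 0.0562]
tcp_rot: [2.217, 2.225, 0.002]
wrist_force: [-5.7, 1.2, 18.1]
opening: 0.008
```

Request:
arm_command(
  series=[
    [1, 0, 0, -5, 0, 0, 0],
    [1, 0, 0, -20, 0, 0, 0],
    [1, 0, 0, -50, 0, 0, 0],
    [1, 0, 0, -90, 0, 0, 0],
    [1, 0, 0, -120, 0, 0, 0],
  ],
)

```text
t: 9.97
position: [0.5869, 0.0871, 0.1759]
tcp_rot: [2.218, 2.225, -0.001]
wrist_force: [1.3, 0.3, 0.5]
opening: 0.008
```

Request:
arm_command(
  series=[
    [1, -35, 0, 0, 0, 0, 0],
    [1, -75, 0, 0, 0, 0, 0],
    [1, -115, 0, 0, 0, 0, 0],
    [1, -155, 0, 0, 0, 0, 0],
    [1, -190, 0, 0, 0, 0, 0],
  ],
)

```text
t: 10.38
position: [0.5868, -0.106, 0.1738]
tcp_rot: [2.22, 2.223, -0.003]
wrist_force: [1.5, -0.6, 0.5]
opening: 0.008
```

Request:
arm_command(
  series=[
    [1, -35, 0, 0, 0, 0, 0],
    [1, -65, 0, 0, 0, 0, 0],
    [1, -80, 0, 0, 0, 0, 0],
    [1, -80, 0, 0, 0, 0, 0],
  ],
)

```text
t: 10.72
position: [0.5868, -0.1874, 0.1734]
tcp_rot: [2.225, 2.218, -0.004]
wrist_force: [0.3, 0.8, -0.7]
opening: 0.004
```

```bash
python3 -c "
from h import *
b=grab('top','j.png');a=grab('scene','js.png')
hsv=cv2.cvtColor(b['image'],cv2.COLOR_RGB2HSV)
m=cv2.inRange(hsv,(0,0,0),(180,255,75));k=m*0;k[160:210,246:264]=m[160:210,246:264]
ct=max(cv2.findContours(k,0,1)[0],key=cv2.contourArea);r=cv2.minAreaRect(ct);B=cv2.boxPoints(r);print(plane(b,B,.016).round(4),arm.observe()['position'],arm.observe()['wrist_force'])
A=cv2.imread('pics/j.png')[100:260,70:350];B=cv2.imread('pics/js.png')[140:300,220:500]
cv2.imwrite('pics/j2.png',cv2.resize(np.vstack([A,B]),None,fx=1.87,fy=1.87,interpolation=2))"
```

```text
[[ 0.5065 -0.0189  0.016 ]
 [ 0.6016 -0.0186  0.016 ]
 [ 0.6014 -0.0289  0.016 ]
 [ 0.5063 -0.0291  0.016 ]] [ 0.58770683 -0.18144488  0.17369678] [-0.35788614  0.48711471  0.00305445]
```

View pics/j2.png

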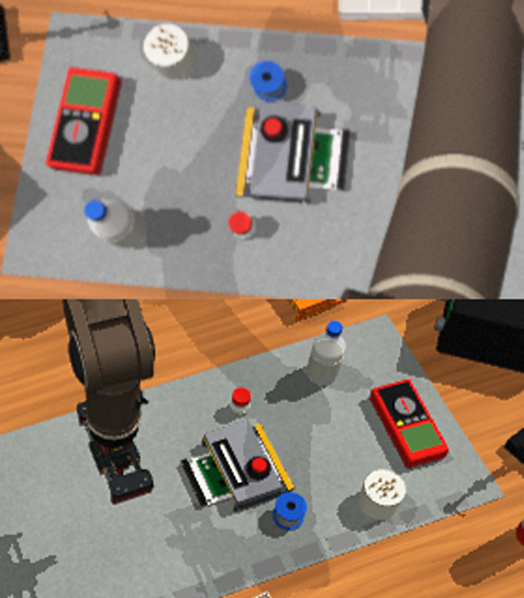

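The carrier is home, the button is up again, the bystanders stand in place and the arm is clear.

```bash
python3 -c "
from h import *
print(arm.hand_in())"
```

```text
the job is handed in; nothing more can be done
None
```

The carrier is pushed home under the grey bridge, and the red button has been pressed fully down and let go. I handed the job in at about 11 s of the 64 s; hand-in reports no verdict.

- **Carrier:** I pushed the smaller carrier by its tail bar with two finger contacts. On the way I steered out about 15 mm of sideways offset and 0.045 rad of yaw. Contact with the stop showed as a force rise to 12 N at the expected spot.
- **Final position:** The last picture puts the tail bar centre at x = 0.554, with the bridge middle at about 0.554. It is straight to about 0.01 rad, and the trailing edge is at y ≈ −0.029 to −0.030, so the nose is at the stop. It lies in the same place as before the button press.
- **Button:** The fingertips pressed down to z = 0.056 with 18 N, which is the full 6 mm. In the last picture the button looks up again.
- **Bystanders and arm:** The jar, spool, multimeter, bottle and tub look unmoved in the pictures. I did not re-measure their positions. The screwdriver was outside the last crop, but the arm did not go down near it. The arm stands clear with about zero wrist force.
- **Disagreement between views:** The two cameras disagreed by about 3 mm in absolute x, for the carrier and the bridge alike, so it did not affect how they line up.

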